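# Load the dowel feed rail

### The job

Load the feed rail: take the slim pale dowel from the rack, lay it in the rail's groove and push it under the bridge until its end is right up against the red stop; then lay the thick aluminium follower bar in the groove behind it and bring it up against the dowel so that the two sit end to end with no gap. Let go of both, leave the dark rod lying in its place in the rack, do not let any rod fall to the bench, and do not push the other things about.

Things in the scene. Friction and masses are not known exactly. Their poses are not given: they have to be found in the camera images.
- rail: Fixed feed rail: green base 280 x 90 x 12 mm, on it a beam 18 mm wide carrying two parallel 8 mm steel bars, the groove (bar axes 12 mm apart, 50 mm high; tops 54 mm). Fingers can reach down beside the beam to the base. Origin: bench level, middle of rail; x along the groove towards the red stop, z up. Bars from x = -140 to +140 mm, -x end open. Home, the dowel's centre is at x = +75, the follower's at -45 mm.
- rail_stop (a point): Centre of the red end stop's face towards the groove, at x = +140 mm of the rail, height 65 mm. The stop is 44 mm wide and 78 mm high.
- rail_bridge (a point): Middle of the grey bridge's deck underside: height 82 mm, at x = +80 mm of the rail. The bridge covers x = +45 to +115 mm; tunnel 36 mm wide; outside 56 mm wide, top at 92 mm. The dowel passes under it (its top is at 77 mm in the groove), the follower (87 mm) does not.
- rack: Fixed wooden rack: base 110 x 220 x 10 mm, two notched boards 10 mm thick, 53 mm high, at x = -42 and +42 mm (74 mm clear between), each with 90 degree V notches at y = -70, 0, +70 mm, notch bottom 35 mm high. One rod lies in each pair of notches, along the rack's x. Origin: bench level, middle of the rack, z up.
- dowel_center (a point): Slim dowel of pale wood, 24 mm diameter, 130 mm long, about 45 g; point at its centre, own x along its length (it may be turned about x). Starts in one of the three places of the rack (any of them), axis 52 mm high; in the rail's groove 64.8 mm. It rolls out of the shallow notches if knocked sideways.
- follower_center (a point): Thick follower bar of bare aluminium (silvery, almost white in bright light), 34 mm diameter, 110 mm long, about 270 g; point at its centre, own x along its length. Starts in another place of the rack, axis 59 mm high; in the rail's groove 70.1 mm.
- darkrod_center (a point): Dark wood rod, 29 mm diameter, 120 mm long; point at its centre, own x along its length. Lies in the remaining place of the rack, axis at height 55.5 mm, and stays there.
- waxpot_center (a point): Bystander: squat amber glass jar with a steel lid, 52 mm diameter, 65 mm tall, standing between rack and rail; point at its centre.
- mallet_center (a point): Bystander: wooden joiner's mallet lying on its side on the far side, between rack and rail; head 70 x 125 x 66 mm; point at the head's centre, 200 mm handle along -x of its own frame.
- chisel_center (a point): Bystander: wood chisel with an orange handle, 260 mm long, 28 mm thick, lying near the robot; point at mid-length.
- offcut_center (a point): Bystander: light-wood offcut 90 x 45 x 25 mm, on the bench outside the rail; point at its centre.
- tub_center (a point): Bystander: white plastic bowl, 100 mm across, 45 mm tall; point at its centre.
- sander_center (a point): Bystander: cork-soled sanding block 110 x 65 x 42 mm, outside the rack; point at its centre.
Things that resemble listed ones, but are neither listed nor needed, are in the scene too. What is shaped like the part that bears follower_center but green or turquoise is not meant.

How it is judged:
By the outcome, as a careful person would: the job done as asked, in the order asked, and still so for the second after the job is handed in, with the robot touching nothing.
It also fails if it takes over 67 s, if anything falls off the work surface, if the arm or the gripper's body presses on something with over 40 N, if the wrist force passes 120 N, or if a joint passes its speed limit or range.

### The arm

A 7-joint arm with a two-finger parallel gripper is mounted at the origin on the work surface. World frame = base frame: x ahead of the robot, y to its left, z up, the work surface at z = 0. Lengths are in m, angles in rad, forces in N, time in s.
With the tool pointing down it reaches from about 0.4 to 0.85 m from the base axis. Payload 10.4 kg.
Tool frame: the origin (TCP) lies on the centre line of the jaws, within the pads' length; the fingertips stand 22 mm ahead of it and the grasp point (between the pads) lies 3 mm ahead of it; z points along the fingers, y is the direction in which the jaws open and shut (so a half turn about z gives the same grasp; the last joint's range is limited). The gripper opens to 85 mm and grips with 20 to 120 N. Pads are 22 mm wide; open, the fingers measure 114 mm over their backs; the gripper's body (76 mm by 85 mm) begins 54 mm behind the grasp point. The pads swing forward as they close: fully open they stand 13 mm farther back than shut.
Start: joints at [1.214, 0.332, -0.065, 1.46, 0.022, 1.35, -0.088], TCP at [0.205, -0.591, 0.253] pointing down, gripper open.
Joint ranges: [-2.6, 2.6], [-0.5, 2.12], [-1.47, 1.34], [0.16, 2.42], [-1.27, 4.41], [0.06, 2.06], [-2.6, 2.6]. Speed limits (rad/s): [2.22, 2.22, 2.79, 2.79, 3.14, 3.14, 3.14].

### API

Orientations are given as a unit quaternion [x, y, z, w].
In Python, from workcell import manip gives the robot as it stands. The module is installed in compiled form; this text tells all that it offers.
- The arm moves only by the shell command python3 -m crank 'ROWS' [FORCE]. ROWS is JSON, a list of rows, each a list of 3 entries, a list of its own where there are three numbers: the opening, from -1 (shut) to 1 (fully open), then the shift along the tool's x, y, z normalised to -1 to 1, where 1 is 80 mm, then the turn, a rotation vector about the tool's x, y, z normalised to -1 to 1, where 1 is pi/4 rad. In form: [[jaw, [tx, ty, tz], [ax, ay, az]], ...]. A call has exactly 5 rows; each row shifts and turns the commanded pose from where the row before left it, along the tool's axes as they then stand; what a row does not reach is not made up. A row lasts 1/10 s, in which the tool goes at most 50 mm and 8.59 degrees, less where a joint would pass 70% of its speed; a pose out of reach is approached as far as the arm can. A call with a number of a shift or a turn outside -1 to 1 is refused whole. A call with a gripper value outside its range is refused whole. The fingers move at their own pace and stop on an object; FORCE is the grip in N (left out, the last holds). Time passes only in rows, so rows that do not move let the fingers close, or fill a call up. It gives the time, the measured TCP pose, the force and the opening at its end, in the units of the state.
- manip.get_obs(): the state, without advancing time (a new reading comes with each control period).
- manip.camera(name): name is "side" or "top" or "wrist"; returns the picture (384x512x3 uint8, blue, green, red); there is no depth.
- manip.camera_info(name): a dict with "K" (3x3 intrinsics, pixels), "camera_from_world" (4x4, takes a point from world to camera coordinates); the wrist camera has in their place "mount" (4x4, takes a point from camera to tool coordinates, whose origin is the TCP and whose axes are the flange's). Camera axes: x right, y down, z forward; pixel columns grow to the right and rows downward; lengths in m; the calibration is good to about 2 mm. A picture is of the moment at which its call begins: read the wrist's pose just before it. camera_info takes no time and is no camera call.
- manip.hand_in(): hands the job in, once; it reports no verdict.
The state is a dict: "clock": time; "joint_pos": joint angles; "joint_velocities": joint speeds; "tau": joint torques, N m; "position": TCP position; "ee_rot": TCP orientation; "ft_force": force on the tool from outside, world axes, zero at the start; "torque": the same for the moment, N m; "grip_width": opening from 0.0 (shut) to 1.0 (fully open).
Only numpy, scipy, OpenCV 4.12 (cv2) and the standard library are available. Lean on these libraries where they do the work, as an engineer would, in place of code of your own. Each camera call takes 0.05 s, during which the arm holds its last target.

## Working session

There is one attempt and no reset: what is moved stays moved. The work goes in short steps, Python scripts to look and compute and a shell command to move; the robot and the scene stay as the last step left them, time stands still between calls to the robot, and variables do not carry over. Pictures are saved under pics/ and viewed, and the job is handed in when it is done.

```bash
mkdir -p pics; ls
python3 - <<'E'
from workcell import manip
import cv2,numpy as np
np.set_printoptions(precision=4,suppress=True)
o=manip.get_obs()
for k,v in o.items(): print(k,v)
for n in ("top","side","wrist"):
    i=manip.camera_info(n); print(n,i)
for n in ("top","side"):
    cv2.imwrite(f"pics/{n}0.png",manip.camera(n))
E
```

```text
pics
clock 0.0
joint_pos [ 1.2144  0.3329 -0.0647  1.4609  0.0216  1.3499 -0.0885]
joint_velocities [ 0.0002 -0.001   0.001   0.0015  0.0003 -0.0004 -0.0005]
tau [  0.0014 -62.5448   0.0504 -39.1603   0.0164   0.0102  -0.    ]
position [ 0.2047 -0.5902  0.2525]
ee_rot [ 0.9861  0.1661 -0.0001 -0.0007]
ft_force [0.6832 0.4202 0.9511]
torque [ 0.0463 -0.0059  0.0213]
grip_width 1.000391129911186
top {'K': array([[413.3659,   0.    , 255.5275],
       [  0.    , 413.3659, 193.4576],
       [  0.    ,   0.    ,   1.    ]]), 'camera_from_world': array([[-0.0248, -0.9991, -0.0353,  0.062 ],
       [-0.9884,  0.0299, -0.1491,  0.4832],
       [ 0.15  ,  0.0312, -0.9882,  1.1847],
       [ 0.    ,  0.    ,  0.    ,  1.    ]])}
side {'K': array([[381.2183,   0.    , 251.5091],
       [  0.    , 381.2183, 191.675 ],
       [  0.    ,   0.    ,   1.    ]]), 'camera_from_world': array([[-0.891 , -0.4536, -0.0186,  0.4254],
       [-0.3202,  0.6569, -0.6827,  0.1988],
       [ 0.3219, -0.6023, -0.7305,  1.0963],
       [ 0.    ,  0.    ,  0.    ,  1.    ]])}
wrist {'K': array([[333.4857,   0.    , 256.8271],
       [  0.    , 333.4857, 191.535 ],
       [  0.    ,   0.    ,   1.    ]]), 'mount': array([[-0.0005, -0.9637, -0.2668,  0.067 ],
       [ 1.    , -0.0007,  0.0005, -0.0003],
       [-0.0006, -0.2668,  0.9637, -0.1205],
       [ 0.    ,  0.    ,  0.    ,  1.    ]])}
```

View pics/top0.png

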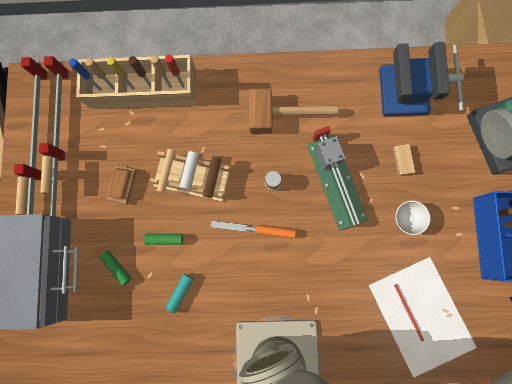

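View pics/side0.png

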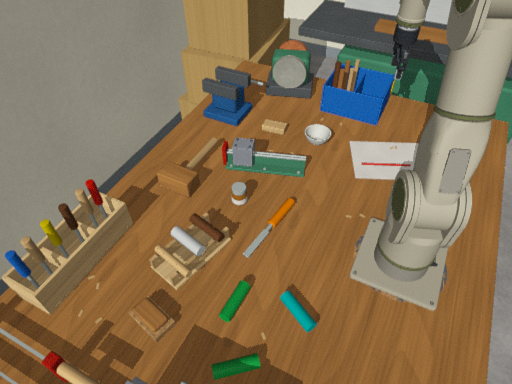

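Top view: the rack is at about (192,175), with the pale dowel at (165,172), the silver follower at (190,170) and the dark rod at (212,177). The rail runs from the stop at (321,131) to its open end at (352,222). I'll enlarge both areas.

Run:
```python
import cv2,numpy as np
a=cv2.imread("pics/top0.png")
def crop(im,x0,y0,x1,y1,s,n):
    c=cv2.resize(im[y0:y1,x0:x1],None,fx=s,fy=s,interpolation=cv2.INTER_CUBIC)
    for x in range((x0+9)//10*10,x1,10):
        cv2.line(c,((x-x0)*s,0),((x-x0)*s,6 if x%50 else 14),(0,0,255),1)
        if x%20==0: cv2.putText(c,str(x),((x-x0)*s,20),0,.35,(255,255,255),1)
    for y in range((y0+9)//10*10,y1,10):
        cv2.line(c,(0,(y-y0)*s),(6,(y-y0)*s),(0,0,255),1)
        if y%20==0: cv2.putText(c,str(y),(8,(y-y0)*s+4),0,.35,(255,255,255),1)
    cv2.imwrite(n,c)
crop(a,145,140,240,210,8,"pics/rack.png")
crop(a,295,120,375,235,5,"pics/rail.png")
```

```text
(no output)
```

View pics/rack.png

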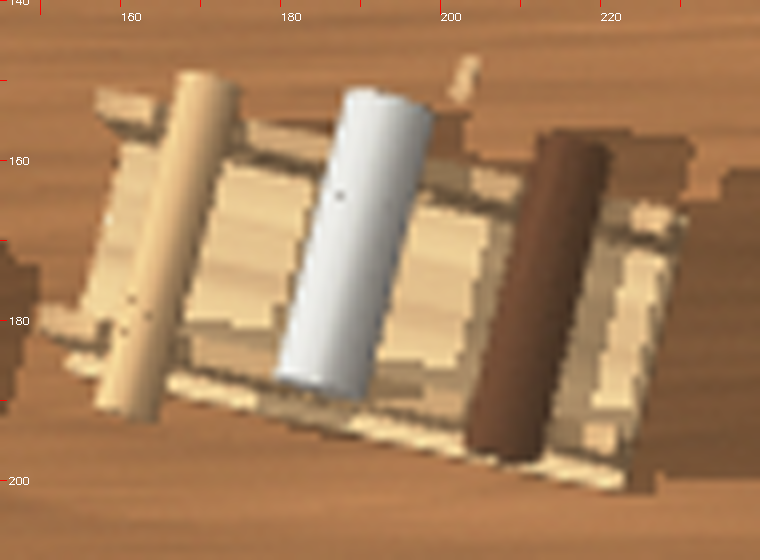

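View pics/rail.png

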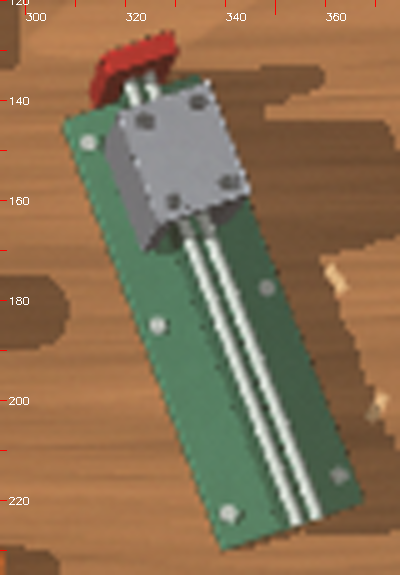

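```bash
cat > h.py <<'E'
from workcell import manip
import cv2,numpy as np
from scipy.spatial.transform import Rotation as R
np.set_printoptions(precision=4,suppress=True)
def cam(n,obs=None):
    i=manip.camera_info(n)
    if n!="wrist": return i["K"],i["camera_from_world"]
    T=np.eye(4);T[:3,:3]=R.from_quat(obs["ee_rot"]).as_matrix();T[:3,3]=obs["position"]
    return i["K"],np.linalg.inv(T@i["mount"])
def ray(KC,uv,z):
    K,C=KC
    d=C[:3,:3].T@np.linalg.inv(K)@np.array([uv[0],uv[1],1.])
    o=-C[:3,:3].T@C[:3,3]
    return o+d*(z-o[2])/d[2]
def proj(KC,p):
    K,C=KC; q=K@(C[:3,:3]@np.asarray(p)+C[:3,3]); return q[:2]/q[2]
def crop(im,x0,y0,x1,y1,s,n):
    c=cv2.resize(im[y0:y1,x0:x1],None,fx=s,fy=s,interpolation=cv2.INTER_CUBIC)
    for x in range((x0+9)//10*10,x1,10):
        cv2.line(c,((x-x0)*s,0),((x-x0)*s,6),(0,0,255),1)
        if x%20==0: cv2.putText(c,str(x),((x-x0)*s,20),0,.35,(255,255,255),1)
    for y in range((y0+9)//10*10,y1,10):
        cv2.line(c,(0,(y-y0)*s),(6,(y-y0)*s),(0,0,255),1)
        if y%20==0: cv2.putText(c,str(y),(8,(y-y0)*s+4),0,.35,(255,255,255),1)
    cv2.imwrite(n,c)
E
python3 - <<'E'
from h import *
T=cam("top"); print("campos",-T[1][:3,:3].T@T[1][:3,3])
f=lambda x,y:(145+x/8,140+y/8)
g=lambda x,y:(295+x/5,120+y/5)
for n,a,b,z in(("dowel",f(207,76),f(127,413),.052),("fol",f(388,98),f(320,390),.059),("dark",f(575,137),f(507,455),.0555)):
    A,B=ray(T,a,z),ray(T,b,z);d=A-B;print(n,(A+B)/2,np.linalg.norm(d),np.degrees(np.arctan2(d[1],d[0])))
A,B=ray(T,g(198,228),.054),ray(T,g(306,521),.054);d=A-B;print("bars",A,B,np.degrees(np.arctan2(d[1],d[0])))
u=d/np.linalg.norm(d);print("rail origin",B+.14*u)
A,B=ray(T,g(62,120),.012),ray(T,g(222,549),.012);C=ray(T,g(363,497),.012);print("base",A,B,C,np.linalg.norm(A-B),np.linalg.norm(B-C),"mid",(A+C)/2,np.degrees(np.arctan2(*(A-B)[[1,0]])))
E
```

```text
campos [0.3014 0.0106 1.2449]
dowel [0.5597 0.3126 0.052 ] 0.12991747704765153 -12.86784499668115
fol [0.556  0.2415 0.059 ] 0.11175944393067441 -13.067479627818479
dark [0.5351 0.173  0.0555] 0.12102200892342456 -12.50305723358964
bars [ 0.5576 -0.1852  0.054 ] [ 0.3847 -0.2374  0.054 ] 16.802465003710626
rail origin [ 0.5187 -0.1969  0.054 ]
base [ 0.6368 -0.113   0.012 ] [ 0.3724 -0.1959  0.012 ] [ 0.4009 -0.2805  0.012 ] 0.2770462373338983 0.08929049001752445 mid [ 0.5188 -0.1968  0.012 ] 17.400704468768417
```

```bash
R='[1,[0.42,-0.28,0],[0,0,0]]'; python3 -m crank '[[1,[0.42,-0.28,0],[0,0,0]],[1,[0.42,-0.28,0],[0,0,0]],[1,[0.42,-0.28,0],[0,0,0]],[1,[0.42,-0.28,0],[0,0,0]],[1,[0.42,-0.28,0],[0,0,0]]]' 40
cat >> h.py <<'E'
def goto(x,y,z,yaw):
    """remaining move to tool-down pose, tool axes & units (from measured pose, shift applied before turn)"""
    o=manip.get_obs();M=R.from_quat(o["ee_rot"])
    d=M.inv().apply(np.array([x,y,z])-o["position"])/.08
    c,s=np.cos(np.radians(yaw)),np.sin(np.radians(yaw))
    G=R.from_matrix(np.array([[c,s,0],[s,-c,0],[0,0,-1]]))
    r=(M.inv()*G).as_rotvec()/(np.pi/4)
    print("t",round(o["clock"],2),"pos",o["position"],"F",o["ft_force"],"grip",round(o["grip_width"],3))
    print("shift units",d,"turn units",r,"min rows",max(np.linalg.norm(d)*.08/.05,np.linalg.norm(r)*45/8.59))
def railp(x,y=0,o=(0.5187,-0.1968),yaw=17.1):
    c,s=np.cos(np.radians(yaw)),np.sin(np.radians(yaw));return o[0]+c*x-s*y,o[1]+s*x+c*y
E
python3 -c "
from h import *
goto(0.5,-0.2,0.25,17.1)"
```

```text
clock: 0.6
position: [0.3274, -0.4281, 0.253]
ee_rot: [0.986, 0.166, -0.0, -0.0]
ft_force: [0.4, -0.9, -0.0]
grip_width: 1.0
t 0.6 pos [ 0.3274 -0.4281  0.253 ] F [ 0.3844 -0.8937 -0.0307] grip 1.0
shift units [ 2.972  -1.9868  0.0374] turn units [-0.0005  0.0004  0.045 ] min rows 5.720219403439622
```

```bash
python3 -m crank '[[1,[0.49,-0.33,0],[0,0,0.02]],[1,[0.49,-0.33,0],[0,0,0.025]],[1,[0.49,-0.33,0],[0,0,0]],[1,[0.49,-0.33,0],[0,0,0]],[1,[0.49,-0.33,0],[0,0,0]]]'
python3 -c "
from h import *
goto(0.5,-0.2,0.25,17.1)
im=manip.camera('wrist')
np.save('pics/w1.npy',[manip.get_obs()[k] for k in []])
cv2.imwrite('pics/w1.png',im);o=manip.get_obs();print(o['position'],o['ee_rot'])"
```

```text
clock: 1.1
position: [0.474, -0.2426, 0.2532]
ee_rot: [0.989, 0.149, -0.0, 0.0]
ft_force: [1.2, -0.0, 0.1]
grip_width: 0.999
t 1.1 pos [ 0.474  -0.2426  0.2532] F [ 1.209  -0.0213  0.1129] grip 0.999
shift units [ 0.4671 -0.4135  0.0403] turn units [ 0.0001  0.0003 -0.0003] min rows 1.0002102364586007
[ 0.4788 -0.2346  0.2533] [ 0.9882  0.1532  0.0014 -0.0014]
```

View pics/w1.png

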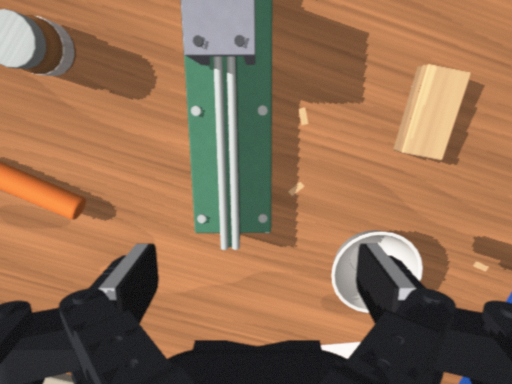

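```bash
python3 -m crank '[[1,[0.24,-0.5,0],[0,0,0.133]],[1,[0.17,-0.53,0],[0,0,0.133]],[1,[0.1,-0.53,0],[0,0,0.133]],[1,[0.05,-0.53,0],[0,0,0.133]],[1,[0,-0.53,0],[0,0,0.133]]]'
python3 -c "
from h import *
goto(0.52,0.25,0.25,-12.9)"
```

```text
clock: 1.65
position: [0.4986, -0.0273, 0.2532]
ee_rot: [0.993, -0.114, -0.0, 0.0]
ft_force: [0.7, -0.9, 0.1]
grip_width: 0.999
t 1.65 pos [ 0.4986 -0.0273  0.2532] F [ 0.7153 -0.9121  0.087 ] grip 0.999
shift units [-0.5234 -3.4366  0.0387] turn units [ 0.0004  0.0001 -0.0039] min rows 5.562270195766233
```

```bash
python3 -m crank '[[0.1,[-0.1,-0.57,0],[0,0,0]],[0.1,[-0.1,-0.57,0],[0,0,0]],[0.1,[-0.1,-0.57,0],[0,0,0]],[0.1,[-0.1,-0.57,0],[0,0,0]],[0.1,[-0.1,-0.57,0],[0,0,0]]]'
python3 -m crank '[[0.1,[-0.2,-0.4,0],[0,0,0]],[0.1,[0,0,0],[0,0,0]],[0.1,[0,0,0],[0,0,0]],[0.1,[0,0,0],[0,0,0]],[0.1,[0,0,0],[0,0,0]]]'
python3 -c "
from h import *
goto(0.55,0.3126,0.25,-12.9)
o=manip.get_obs();im=manip.camera('wrist')
print(o['position'],o['ee_rot'],o['joint_pos'],manip.get_obs()['position'])
cv2.imwrite('pics/w2.png',im);np.savez('pics/w2.npz',position=o['position'],ee_rot=o['ee_rot'])
crop(im,120,0,400,290,2,'pics/w2c.png')"
```

```text
clock: 2.15
position: [0.5103, 0.2038, 0.2532]
ee_rot: [0.994, -0.112, 0.0, 0.0]
ft_force: [1.6, 0.1, 0.2]
grip_width: 0.549
clock: 2.65
position: [0.5026, 0.2355, 0.2532]
ee_rot: [0.994, -0.113, 0.0, 0.0]
ft_force: [0.2, -0.4, 0.3]
grip_width: 0.549
t 2.65 pos [0.5026 0.2355 0.2532] F [ 0.2405 -0.4229  0.3421] grip 0.549
shift units [ 0.3613 -1.0719  0.0388] turn units [ 0.001  -0.0003 -0.0014] min rows 1.8108983662503455
[0.5026 0.2355 0.2532] [ 0.9936 -0.1129  0.0001  0.0004] [ 0.1018  0.2533 -0.7268  1.6185  0.1728  1.3358 -2.4467] [0.5026 0.2357 0.2532]
```

View pics/w2.png

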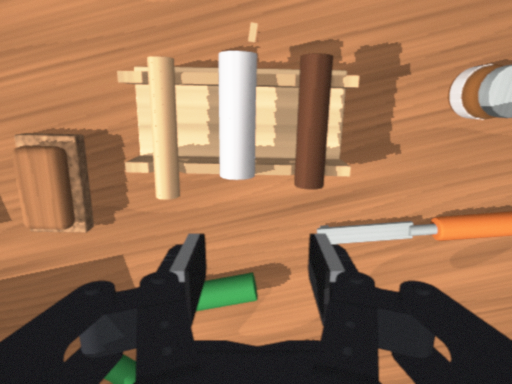

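View pics/w2c.png

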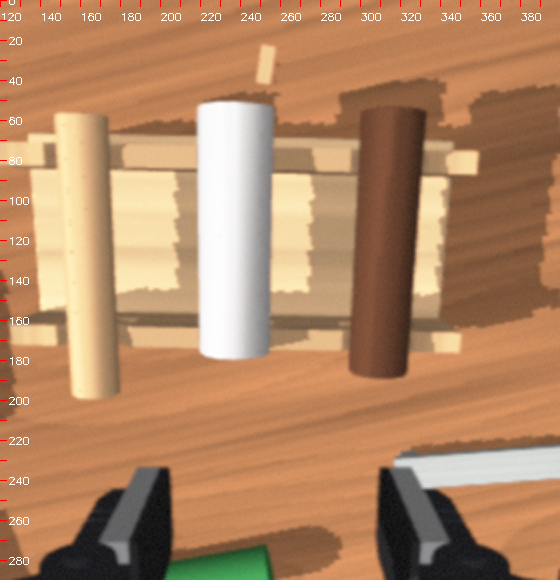

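Run:
```python
from h import *
o=np.load('pics/w2.npz');W=cam("wrist",o)
f=lambda x,y:(120+x/2,y/2)
for n,a,b,z in(("dowel",f(82,116),f(95,392),.052),("fol",f(235,104),f(234,353),.059),("dark",f(393,110),f(379,370),.0555)):
    A,B=ray(W,a,z),ray(W,b,z);d=A-B;print(n,(A+B)/2,np.linalg.norm(d),np.degrees(np.arctan2(d[1],d[0])))
# rack board ends, top z .053 : far board left/right, near board
for p in ((123,72),(358,82),(128,168),(350,172)): print(p,ray(W,p,.053))
```

```text
dowel [0.5595 0.3124 0.052 ] 0.12947660829998028 -14.486328277184684
fol [0.5563 0.2414 0.059 ] 0.11196125067212695 -14.124042193754976
dark [0.5349 0.1739 0.0555] 0.1193196933098817 -13.573307856138292
(123, 72) [0.6184 0.3331 0.053 ]
(358, 82) [0.5619 0.1266 0.053 ]
(128, 168) [0.5331 0.3575 0.053 ]
(350, 172) [0.4802 0.1465 0.053 ]
```

```bash
python3 -c "
from h import *
goto(0.5595,0.3124,0.12,-14)"
python3 -m crank '[[0.1,[0.23,-0.53,0],[0,0,0.012]],[0.1,[0.23,-0.54,0],[0,0,0.012]],[0.1,[0,0,0],[0,0,0]],[0.1,[0,0,0.5],[0,0,0]],[0.1,[0,0,0.5],[0,0,0]]]'
python3 -c "
from h import *
goto(0.5595,0.3124,0.12,-14);print(manip.get_obs()['joint_pos'])"
```

```text
t 2.7 pos [0.5026 0.2357 0.2532] F [ 0.6976 -0.9898  0.4061] grip 0.549
shift units [ 0.4783 -1.0946  1.665 ] turn units [ 0.0007 -0.0004  0.0232] min rows 3.278694966243678
clock: 3.2
position: [0.5582, 0.3118, 0.173]
ee_rot: [0.993, -0.122, 0.001, -0.001]
ft_force: [0.3, 0.7, 0.7]
grip_width: 0.551
t 3.2 pos [0.5582 0.3118 0.173 ] F [0.2842 0.7155 0.6741] grip 0.551
shift units [ 0.0135 -0.0099  0.6625] turn units [-0.0019 -0.0021  0.0008] min rows 1.060341836363646
[-0.1266  0.4848 -0.61    1.497   0.2859  1.2474 -2.5874]
```

```bash
python3 -m crank '[[0.1,[0.01,-0.01,0.2],[0,0,-0.033]],[0.1,[0,0,0.2],[0,0,0]],[0.1,[0,0,0.2],[0,0,0]],[0.1,[0,0,0.1],[0,0,0]],[0.1,[0,0,0],[0,0,0]]]'
python3 -c "
from h import *
goto(0.5595,0.3124,0.053,-13);print(manip.get_obs()['joint_pos'])"
```

```text
clock: 3.7
position: [0.5581, 0.3126, 0.1168]
ee_rot: [0.994, -0.108, -0.0, 0.0]
ft_force: [-0.7, -0.2, 0.8]
grip_width: 0.555
t 3.7 pos [0.5581 0.3126 0.1168] F [-0.7433 -0.1722  0.8117] grip 0.555
shift units [ 0.0176 -0.0023  0.7975] turn units [0.0008 0.0006 0.0126] min rows 1.276284505731956
[-0.1537  0.5339 -0.5725  1.548   0.3067  1.1512 -2.5765]
```

```bash
python3 -m crank '[[0.1,[0.02,0,0.1],[0,0,0]],[0.1,[0,0,0.1],[0,0,0]],[0.1,[0,0,0.1],[0,0,0]],[0.1,[0,0,0.0],[0,0,0]],[0.1,[0,0,0],[0,0,0]]]'
python3 -c "
from h import *
goto(0.5595,0.3124,0.053,-13);o=manip.get_obs();print(o['joint_pos'])
im=manip.camera('wrist');cv2.imwrite('pics/w3.png',im)"
```

```text
clock: 4.2
position: [0.5597, 0.3125, 0.0932]
ee_rot: [0.994, -0.108, -0.0, 0.0]
ft_force: [0.3, 0.2, 0.3]
grip_width: 0.551
t 4.2 pos [0.5597 0.3125 0.0932] F [0.3167 0.2417 0.3161] grip 0.551
shift units [-0.0022  0.0012  0.5021] turn units [0.0003 0.0002 0.013 ] min rows 0.8033500426148001
[-0.1698  0.5574 -0.5487  1.5636  0.3132  1.1098 -2.579 ]
```

View pics/w3.png

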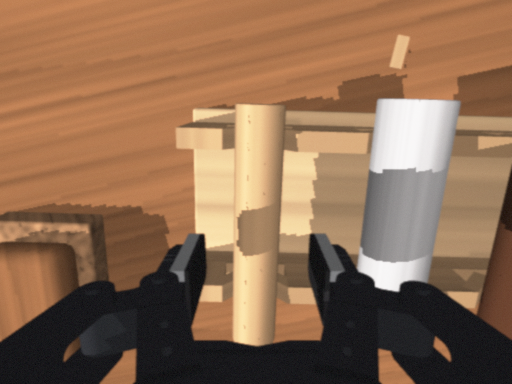

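The dowel, at column 257, is centred between the pads at 205 and 312, and the right finger clears the follower. Descending.

```bash
python3 -m crank '[[0.1,[0,0,0.2],[0,0,0]],[0.1,[0,0,0.2],[0,0,0]],[0.1,[0,0,0.1],[0,0,0]],[0.1,[0,0,0.0],[0,0,0]],[0.1,[0,0,0],[0,0,0]]]'
python3 -c "
from h import *
goto(0.5595,0.3124,0.053,-13);o=manip.get_obs();print(o['joint_pos'])"
```

```text
clock: 4.75
position: [0.5597, 0.3126, 0.0531]
ee_rot: [0.994, -0.108, -0.0, 0.0]
ft_force: [-0.1, 0.2, 0.3]
grip_width: 0.549
t 4.75 pos [0.5597 0.3126 0.0531] F [-0.1425  0.1696  0.2855] grip 0.549
shift units [-0.002   0.0025  0.0016] turn units [0.0003 0.0003 0.0131] min rows 0.068899996789846
[-0.2038  0.5957 -0.5015  1.5902  0.3184  1.0383 -2.5831]
```

```bash
python3 -m crank '[[-0.3,[0,0,0],[0,0,0]],[-1,[0,0,0],[0,0,0]],[-1,[0,0,0],[0,0,0]],[-1,[0,0,0],[0,0,0]],[-1,[0,0,0],[0,0,0]]]' 30
python3 -m crank '[[-1,[0,0,-0.1],[0,0,0]],[-1,[0,0,-0.2],[0,0,0]],[-1,[0,0,-0.3],[0,0,0]],[-1,[0,0,-0.4],[0,0,0]],[-1,[0,0,-0.4],[0,0,0]]]'
python3 -c "
from h import *
goto(0.5595,0.3124,0.18,17.1);o=manip.get_obs();print(o['joint_pos'])
im=manip.camera('wrist');cv2.imwrite('pics/w4.png',im)"
```

```text
clock: 5.25
position: [0.5602, 0.3127, 0.054]
ee_rot: [0.994, -0.108, 0.0, -0.0]
ft_force: [-0.6, 0.2, 5.5]
grip_width: 0.273
clock: 5.75
position: [0.5596, 0.3124, 0.1674]
ee_rot: [0.994, -0.108, -0.0, 0.0]
ft_force: [-0.1, -0.2, -0.5]
grip_width: 0.266
t 5.75 pos [0.5596 0.3124 0.1674] F [-0.1245 -0.2209 -0.524 ] grip 0.266
shift units [-0.0008 -0.0004 -0.1577] turn units [ 0.0001  0.     -0.6555] min rows 3.434150441499191
[-0.1801  0.4781 -0.5355  1.4997  0.2515  1.2329 -2.5371]
```

View pics/w4.png

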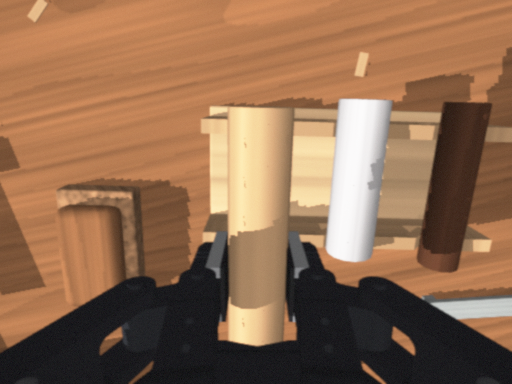

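```bash
python3 -m crank '[[-1,[-0.02,0.2,-0.1],[0,0,-0.13]],[-1,[-0.1,0.4,-0.1],[0,0,-0.13]],[-1,[-0.15,0.47,-0.1],[0,0,-0.13]],[-1,[-0.2,0.45,-0.1],[0,0,-0.13]],[-1,[-0.25,0.42,0],[0,0,-0.13]]]'
python3 -c "
from h import *
x,y=railp(-.1,.07);print(x,y);goto(x,y,0.2,17.1);o=manip.get_obs();print(o['joint_pos'])"
```

```text
clock: 6.3
position: [0.5046, 0.1536, 0.1991]
ee_rot: [0.989, 0.149, 0.001, 0.0]
ft_force: [0.2, -0.7, -0.3]
grip_width: 0.267
0.40253787575390576 -0.1592985214873473
t 6.3 pos [0.5046 0.1536 0.1991] F [ 0.2299 -0.737  -0.3151] grip 0.267
shift units [-2.3688  3.364  -0.0144] turn units [ 0.0008 -0.003  -0.0004] min rows 6.582978529415861
[ 0.17    0.2087 -0.6163  1.7655  0.1296  1.2056 -1.7549]
```

```bash
python3 -m crank '[[-1,[-0.33,0.47,0],[0,0,0]],[-1,[-0.33,0.47,0],[0,0,0]],[-1,[-0.33,0.47,0],[0,0,0]],[-1,[-0.33,0.47,0],[0,0,0]],[-1,[-0.33,0.47,0],[0,0,0]]]'
python3 -m crank '[[-1,[-0.33,0.47,0],[0,0,0]],[-1,[-0.15,0.2,0],[0,0,0]],[-1,[0,0,0],[0,0,0]],[-1,[0,0,0],[0,0,0]],[-1,[0,0,0],[0,0,0]]]'
python3 -c "
from h import *
x,y=railp(-.1,.07);goto(x,y,0.2,17.1);o=manip.get_obs();print(o['joint_pos'])
im=manip.camera('wrist');cv2.imwrite('pics/w5.png',im)
np.savez('pics/w5.npz',position=o['position'],ee_rot=o['ee_rot'])"
```

```text
clock: 6.8
position: [0.432, -0.0649, 0.1984]
ee_rot: [0.989, 0.147, 0.001, 0.0]
ft_force: [1.5, -1.3, -0.5]
grip_width: 0.269
clock: 7.3
position: [0.4121, -0.1246, 0.1977]
ee_rot: [0.989, 0.147, 0.0, 0.0]
ft_force: [0.8, 0.3, -0.2]
grip_width: 0.274
t 7.3 pos [ 0.4121 -0.1246  0.1977] F [ 0.7878  0.2818 -0.2323] grip 0.274
shift units [-0.2405  0.3795 -0.0286] turn units [ 0.0003 -0.0008 -0.0035] min rows 0.720347917632965
[ 0.5574 -0.0393 -0.3585  2.0012 -0.015   1.1765 -1.0702]
```

View pics/w5.png

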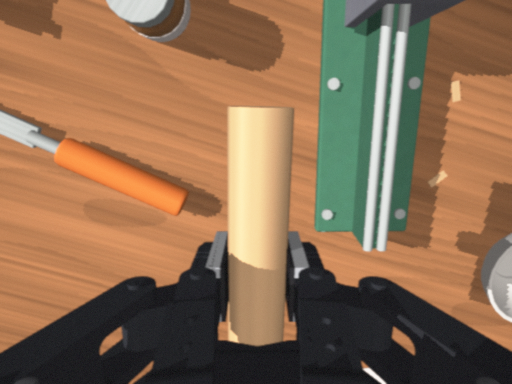

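```bash
python3 -c "
from h import *
im=cv2.imread('pics/w5.png');crop(im,300,0,440,140,5,'pics/w5a.png');crop(im,310,140,430,260,5,'pics/w5b.png')"
```

```text
(no output)
```

View pics/w5a.png

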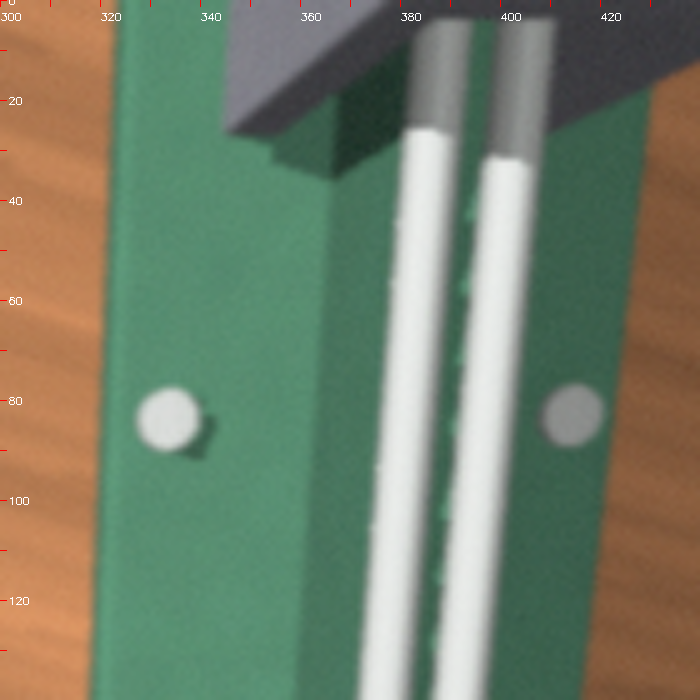

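View pics/w5b.png

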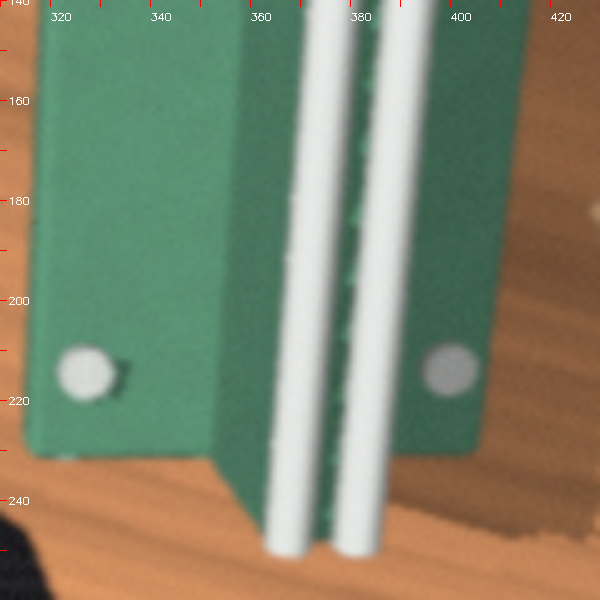

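Run:
```python
from h import *
W=cam("wrist",np.load('pics/w5.npz'))
A=ray(W,(393.6,40),.051);B=ray(W,(374.3,250),.051);d=A-B;u=d/np.linalg.norm(d)
print(A,B,np.degrees(np.arctan2(d[1],d[0])),"origin",B+.14*u)
C=ray(W,(315.5,231),.012);D=ray(W,(405,231),.012);print("base corner",C,D,np.linalg.norm(C-D),np.degrees(np.arctan2(*(C-D)[[1,0]]))-90,(C+D)/2+.14*u)
T=cam("top")
for yaw in (16.8,17.4): print(yaw,[proj(T,[*railp(x,0,yaw=yaw),.054]) for x in(-.14,.04)])
```

```text
[ 0.546  -0.1894  0.051 ] [ 0.3846 -0.2402  0.051 ] 17.45675558752145 origin [ 0.5182 -0.1982  0.051 ]
base corner [ 0.3734 -0.1967  0.012 ] [ 0.399  -0.2811  0.012 ] 0.08820154824759871 16.892812704374208 [ 0.5198 -0.1969  0.012 ]
16.8 [array([356.1454, 224.1928]), array([334.6254, 165.7991])]
17.4 [array([356.6296, 224.0286]), array([334.4901, 165.8446])]
```

```bash
sed -i 's/o=(0.5187,-0.1968),yaw=17.1/o=(0.5187,-0.1973),yaw=17.2/' h.py; python3 -c "
from h import *
x,y=railp(-.035,0);print(x,y);goto(x,y,0.12,17.2)"
```

```text
0.485265257325718 -0.20764978175154164
t 7.35 pos [ 0.4121 -0.1246  0.1976] F [ 0.953   0.2014 -0.1586] grip 0.273
shift units [0.5719 1.2594 0.9704] turn units [ 0.0002 -0.0005 -0.0054] min rows 2.7033756781642704
```

```bash
python3 -m crank '[[-1,[0.18,0.4,0],[0,0,-0.005]],[-1,[0.19,0.43,0.2],[0,0,0]],[-1,[0.2,0.43,0.3],[0,0,0]],[-1,[0,0,0.3],[0,0,0]],[-1,[0,0,0.17],[0,0,0]]]'
python3 -m crank '[[-1,[0,0,0],[0,0,0]],[-1,[0,0,0],[0,0,0]],[-1,[0,0,0],[0,0,0]],[-1,[0,0,0],[0,0,0]],[-1,[0,0,0],[0,0,0]]]'
python3 -c "
from h import *
x,y=railp(-.035,0);goto(x,y,0.068,17.2);o=manip.get_obs()
im=manip.camera('wrist');cv2.imwrite('pics/w6.png',im);cv2.imwrite('pics/s6.png',manip.camera('side'))
np.savez('pics/w6.npz',position=o['position'],ee_rot=o['ee_rot'])"
```

```text
clock: 7.85
position: [0.4845, -0.208, 0.1174]
ee_rot: [0.989, 0.149, -0.001, -0.001]
ft_force: [-0.6, 1.0, -0.7]
grip_width: 0.272
clock: 8.35
position: [0.485, -0.209, 0.1206]
ee_rot: [0.989, 0.148, 0.001, 0.001]
ft_force: [0.5, 0.1, -1.3]
grip_width: 0.269
t 8.35 pos [ 0.485  -0.209   0.1206] F [ 0.5457  0.0881 -1.339 ] grip 0.269
shift units [ 0.0072 -0.0154  0.6578] turn units [ 0.0015 -0.0013 -0.003 ] min rows 1.0527843770432295
```

View pics/w6.png

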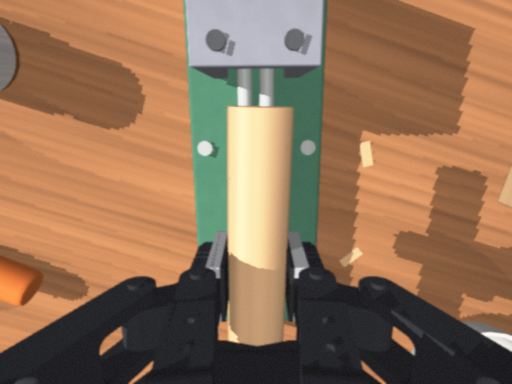

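```bash
python3 -m crank '[[-1,[0.007,-0.015,0.2],[0,0,-0.03]],[-1,[0,0,0.2],[0,0,0]],[-1,[0,0,0.15],[0,0,0]],[-1,[0,0,0],[0,0,0]],[-1,[0,0,0],[0,0,0]]]'
python3 -m crank '[[-1,[0,0,0.05],[0,0,0]],[-1,[0,0,0.04],[0,0,0]],[-1,[0,0,0.02],[0,0,0]],[-1,[0,0,0],[0,0,0]],[-1,[0,0,0],[0,0,0]]]'
python3 -c "
from h import *
x,y=railp(-.035,0);goto(x,y,0.068,17.2)"
```

```text
clock: 8.95
position: [0.485, -0.2077, 0.076]
ee_rot: [0.987, 0.16, 0.0, -0.0]
ft_force: [0.4, -0.8, -0.1]
grip_width: 0.27
clock: 9.45
position: [0.485, -0.2078, 0.0672]
ee_rot: [0.987, 0.16, 0.0, 0.0]
ft_force: [-0.1, -1.0, 3.0]
grip_width: 0.271
t 9.45 pos [ 0.485  -0.2078  0.0672] F [-0.0735 -0.9973  3.0178] grip 0.271
shift units [ 0.0031 -0.0007 -0.0097] turn units [ 0.0007 -0.0005  0.0267] min rows 0.13971643419312552
```

```bash
python3 -m crank '[[-0.2,[0,0,0],[0,0,0]],[0.1,[0,0,0],[0,0,0]],[0.1,[0,0,0],[0,0,0]],[0.1,[0,0,0],[0,0,0]],[0.1,[0,0,0],[0,0,0]]]'
python3 -m crank '[[0.1,[0,0,-0.15],[0,0,0]],[0.1,[0,0,-0.3],[0,0,0]],[0.1,[0,0,-0.4],[0,0,0.026]],[0.1,[0,0,-0.2],[0,0,0]],[0.1,[0,0,0],[0,0,0]]]'
python3 -c "
from h import *
x,y=railp(-.13,0);goto(x,y,0.15,17.2);o=manip.get_obs()
im=manip.camera('wrist');cv2.imwrite('pics/w7.png',im)
np.savez('pics/w7.npz',position=o['position'],ee_rot=o['ee_rot'])"
```

```text
clock: 9.95
position: [0.4848, -0.2076, 0.0669]
ee_rot: [0.987, 0.16, -0.0, -0.0]
ft_force: [1.1, -0.4, -0.2]
grip_width: 0.554
clock: 10.45
position: [0.4864, -0.2081, 0.1544]
ee_rot: [0.989, 0.15, 0.002, 0.001]
ft_force: [0.6, -0.8, -0.1]
grip_width: 0.547
t 10.45 pos [ 0.4864 -0.2081  0.1544] F [ 0.5991 -0.77   -0.0594] grip 0.547
shift units [-1.1994 -0.0106  0.0501] turn units [ 0.0045 -0.005   0.0008] min rows 1.9207727393902763
```

View pics/w7.png

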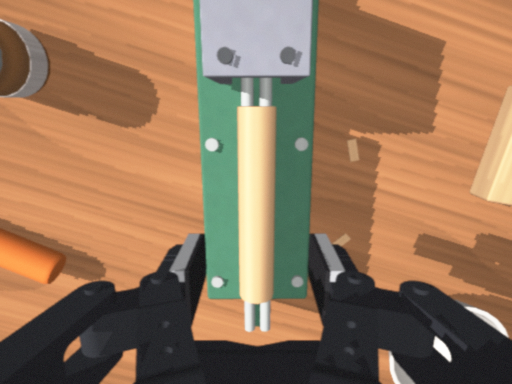

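```bash
python3 -m crank '[[-1,[-0.4,0,0],[0,0,0]],[-1,[-0.45,0,0],[0,0,0]],[-1,[-0.42,0,0],[0,0,0]],[-1,[0,0,0],[0,0,0]],[-1,[0,0,0],[0,0,0]]]'
python3 -c "
from h import *
x,y=railp(-.135,0);goto(x,y,0.08,17.2);o=manip.get_obs()
im=manip.camera('wrist');cv2.imwrite('pics/w8.png',im)
np.savez('pics/w8.npz',position=o['position'],ee_rot=o['ee_rot'])"
```

```text
clock: 11.0
position: [0.3872, -0.2378, 0.1506]
ee_rot: [0.989, 0.149, -0.0, -0.0]
ft_force: [1.0, 0.6, 1.1]
grip_width: 0.003
t 11.0 pos [ 0.3872 -0.2378  0.1506] F [1.0153 0.5845 1.0546] grip 0.003
shift units [0.0325 0.0031 0.882 ] turn units [-0.0003  0.0005 -0.0006] min rows 1.4121989877319643
```

View pics/w8.png

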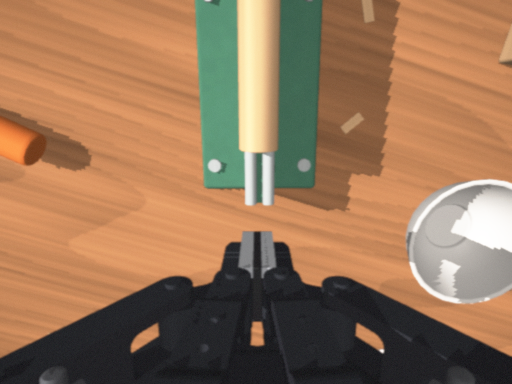

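```bash
python3 - <<'E'
from h import *
W=cam("wrist",np.load('pics/w8.npz'))
def rx(p):
    d=p[:2]-np.array(railp(0,0));c,s=np.cos(np.radians(17.2)),np.sin(np.radians(17.2));return c*d[0]+s*d[1],-s*d[0]+c*d[1]
print(rx(ray(W,(259,152),.056)),rx(ray(W,(258.5,205),.05)))
E
python3 -m crank '[[-1,[0.02,0,0.2],[0,0,0]],[-1,[0,0,0.3],[0,0,0]],[-1,[0,0,0.25],[0,0,0]],[-1,[0,0,0.12],[0,0,0]],[-1,[0,0,0],[0,0,0]]]'
python3 -c "
from h import *
x,y=railp(-.135,0);goto(x,y,0.08,17.2)"
```

```text
(np.float64(-0.10354750530356438), np.float64(-0.0009664492080211536)) (np.float64(-0.14150874923629597), np.float64(-0.0006861776606543468))
clock: 11.55
position: [0.3893, -0.2364, 0.0801]
ee_rot: [0.989, 0.15, -0.001, -0.001]
ft_force: [0.7, -0.1, -0.2]
grip_width: -0.001
t 11.55 pos [ 0.3893 -0.2364  0.0801] F [ 0.7364 -0.0721 -0.2212] grip -0.001
shift units [0.0024 0.012  0.0017] turn units [-0.0027  0.0017  0.0023] min rows 0.02044847587186008
```

```bash
python3 -m crank '[[-1,[0.1,0.01,0],[0,0,0]],[-1,[0.15,0,0],[0,0,0]],[-1,[0.15,0,0],[0,0,0]],[-1,[0.15,0,0],[0,0,0]],[-1,[0.15,0,0],[0,0,0]]]'
python3 -m crank '[[-1,[0.15,0,0],[0,0,0]],[-1,[0.15,0,0],[0,0,0]],[-1,[0.15,0,0],[0,0,0]],[-1,[0.1,0,0],[0,0,0]],[-1,[0.06,0,0],[0,0,0]]]'
python3 -m crank '[[-1,[0,0,0],[0,0,0]],[-1,[0,0,0],[0,0,0]],[-1,[0,0,0],[0,0,0]],[-1,[0,0,0],[0,0,0]],[-1,[0,0,0],[0,0,0]]]'
python3 -c "
from h import *
x,y=railp(-.001,0);goto(x,y,0.08,17.2);o=manip.get_obs()
im=manip.camera('wrist');cv2.imwrite('pics/w9.png',im);cv2.imwrite('pics/t9.png',manip.camera('top'))
np.savez('pics/w9.npz',position=o['position'],ee_rot=o['ee_rot'])"
```

```text
clock: 12.05
position: [0.4445, -0.2209, 0.0816]
ee_rot: [0.989, 0.15, 0.0, 0.0]
ft_force: [-0.3, 0.5, 0.5]
grip_width: 0.004
clock: 12.55
position: [0.4905, -0.2066, 0.0813]
ee_rot: [0.989, 0.15, 0.0, -0.0]
ft_force: [-0.6, -0.1, -0.1]
grip_width: 0.003
clock: 13.05
position: [0.4895, -0.2071, 0.0814]
ee_rot: [0.989, 0.15, 0.0, 0.0]
ft_force: [0.4, 0.2, -0.0]
grip_width: 0.002
t 13.05 pos [ 0.4895 -0.2071  0.0814] F [ 0.3718  0.202  -0.0344] grip 0.002
shift units [ 0.3726 -0.009   0.0173] turn units [0.0002 0.     0.0004] min rows 0.5969371809985426
```

View pics/w9.png

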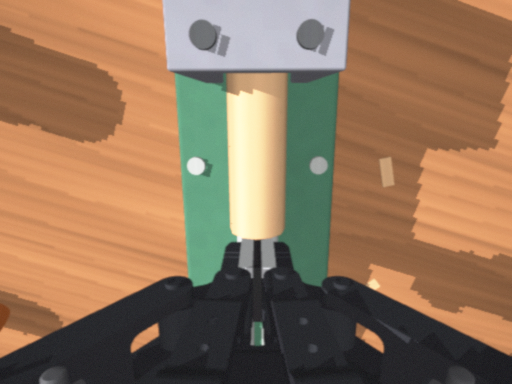

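The dowel's front is under the bridge and its tail, at (258,237), is against the fingers. I'll push on in smaller steps and watch the force.

```bash
python3 -m crank '[[-1,[0.08,0,0],[0,0,0]],[-1,[0.08,0,0],[0,0,0]],[-1,[0.06,0,0],[0,0,0]],[-1,[0.04,0,0],[0,0,0]],[-1,[0,0,0],[0,0,0]]]'
python3 -m crank '[[-1,[0.02,0,0],[0,0,0]],[-1,[0.02,0,0],[0,0,0]],[-1,[0.01,0,0],[0,0,0]],[-1,[0,0,0],[0,0,0]],[-1,[0,0,0],[0,0,0]]]'
python3 -c "
from h import *
x,y=railp(-.001,0);goto(x,y,0.08,17.2)"
```

```text
clock: 13.65
position: [0.5101, -0.2004, 0.0812]
ee_rot: [0.989, 0.15, 0.0, -0.0]
ft_force: [0.0, 1.0, 0.8]
grip_width: -0.001
clock: 14.15
position: [0.5134, -0.1996, 0.0814]
ee_rot: [0.989, 0.15, 0.0, 0.0]
ft_force: [0.1, 0.2, 0.1]
grip_width: 0.004
t 14.15 pos [ 0.5134 -0.1996  0.0814] F [0.1256 0.2238 0.1423] grip 0.004
shift units [ 0.0598 -0.0081  0.0169] turn units [ 0.0001 -0.0001  0.0007] min rows 0.10033649806677429
```

```bash
python3 -m crank '[[-1,[0.02,0,0],[0,0,0]],[-1,[0.01,0,0],[0,0,0]],[-1,[0.01,0,0],[0,0,0]],[-1,[0,0,0],[0,0,0]],[-1,[0,0,0],[0,0,0]]]'
python3 -m crank '[[-1,[0.015,0,0],[0,0,0]],[-1,[0.01,0,0],[0,0,0]],[-1,[0.0,0,0],[0,0,0]],[-1,[0,0,0],[0,0,0]],[-1,[0,0,0],[0,0,0]]]'
python3 -c "
from h import *
x,y=railp(-.001,0);goto(x,y,0.08,17.2)"
```

```text
clock: 14.65
position: [0.5165, -0.1986, 0.0813]
ee_rot: [0.989, 0.15, 0.0, 0.0]
ft_force: [-0.5, -0.1, -0.8]
grip_width: -0.0
clock: 15.15
position: [0.5183, -0.1981, 0.0813]
ee_rot: [0.989, 0.15, -0.0, 0.0]
ft_force: [-1.0, 0.3, -0.2]
grip_width: 0.002
t 15.15 pos [ 0.5183 -0.1981  0.0813] F [-0.9678  0.2611 -0.2317] grip 0.002
shift units [-0.005  -0.0075  0.016 ] turn units [0.     0.     0.0008] min rows 0.029470542882446726
```

```bash
python3 -m crank '[[-1,[0.015,0,0],[0,0,0]],[-1,[0.01,0,0],[0,0,0]],[-1,[0.0,0,0],[0,0,0]],[-1,[0,0,0],[0,0,0]],[-1,[0,0,0],[0,0,0]]]'
python3 -m crank '[[-1,[0.015,0,0],[0,0,0]],[-1,[0.01,0,0],[0,0,0]],[-1,[0.0,0,0],[0,0,0]],[-1,[0,0,0],[0,0,0]],[-1,[0,0,0],[0,0,0]]]'
python3 -c "
from h import *
x,y=railp(-.001,0);goto(x,y,0.08,17.2)
cv2.imwrite('pics/w10.png',manip.camera('wrist'));t=manip.camera('top');s=manip.camera('side');crop(t,300,115,370,205,6,'pics/t10.png')
crop(s,210,125,320,190,7,'pics/s10.png')"
```

```text
clock: 15.65
position: [0.5185, -0.1981, 0.0811]
ee_rot: [0.989, 0.149, -0.002, -0.0]
ft_force: [-10.2, -0.6, 6.2]
grip_width: 0.001
clock: 16.15
position: [0.5186, -0.1982, 0.0809]
ee_rot: [0.989, 0.149, -0.004, -0.0]
ft_force: [-17.5, -1.9, 12.1]
grip_width: -0.001
t 16.15 pos [ 0.5186 -0.1982  0.0809] F [-17.5332  -1.9326  12.073 ] grip -0.001
shift units [-0.0079 -0.0104  0.0113] turn units [-0.0019  0.0092 -0.0017] min rows 0.049867627892189605
```

View pics/w10.png

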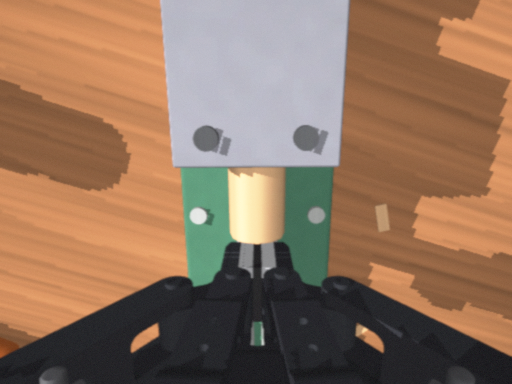

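View pics/t10.png

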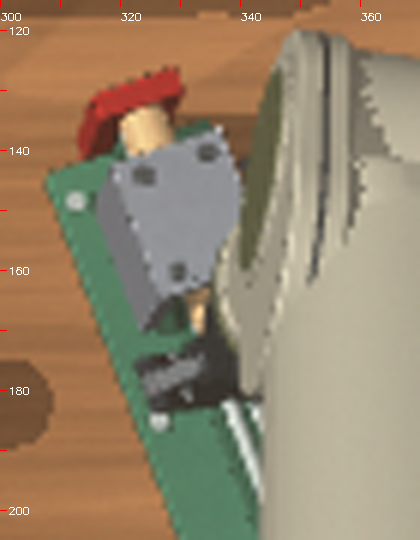

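Force reads 17.5 N against the stop, and the top view shows the dowel's end at (322,131) meeting the red stop. Backing off and heading for the follower.

```bash
python3 -m crank '[[-1,[-0.08,0,0],[0,0,0]],[-1,[-0.2,0,0],[0,0,0]],[-1,[-0.2,0,-0.3],[0,0,0]],[-1,[0,0,-0.5],[0,0,0]],[-1,[0,0,-0.5],[0,0,0]]]' 70
python3 -m crank '[[0.25,[0.1,-0.3,-0.2],[0,0,0.13]],[0.25,[0.17,-0.48,0],[0,0,0.13]],[0.25,[0.15,-0.52,0],[0,0,0.13]],[0.25,[0.1,-0.52,0],[0,0,0.13]],[0.25,[0.05,-0.52,0],[0,0,0.13]]]'
python3 -c "
from h import *
goto(0.5562,0.2414,0.2,-13.5);print(manip.get_obs()['joint_pos'])"
```

```text
clock: 16.8
position: [0.4849, -0.2082, 0.1864]
ee_rot: [0.989, 0.15, -0.0, -0.0]
ft_force: [1.3, -0.3, -0.6]
grip_width: -0.003
clock: 17.3
position: [0.5167, -0.0157, 0.2017]
ee_rot: [0.994, -0.107, 0.001, -0.0]
ft_force: [-1.2, 0.4, 0.7]
grip_width: 0.622
t 17.3 pos [ 0.5167 -0.0157  0.2017] F [-1.1799  0.3686  0.7189] grip 0.622
shift units [-0.1991 -3.2453  0.0224] turn units [-0.0004 -0.0018  0.0277] min rows 5.2023488437267185
[ 0.3243  0.1581 -0.4164  1.7961  0.0685  1.2001 -1.8969]
```

```bash
python3 -m crank '[[0.25,[-0.03,-0.52,0],[0,0,0.014]],[0.25,[-0.03,-0.52,0],[0,0,0.014]],[0.25,[-0.03,-0.52,0],[0,0,0]],[0.25,[-0.03,-0.52,0],[0,0,0]],[0.25,[-0.03,-0.52,0],[0,0,0]]]'
python3 -m crank '[[0.25,[0,-0.35,0],[0,0,0]],[0.25,[0,-0.2,0.2],[0,0,0]],[0.25,[0,0,0.35],[0,0,0]],[0.25,[0,0,0.2],[0,0,0]],[0.25,[0,0,0],[0,0,0]]]'
python3 -c "
from h import *
goto(0.5562,0.2414,0.06,-13.5);print(manip.get_obs()['joint_pos'])
cv2.imwrite('pics/w11.png',manip.camera('wrist'))"
```

```text
clock: 17.8
position: [0.5513, 0.1897, 0.2015]
ee_rot: [0.993, -0.116, 0.0, -0.0]
ft_force: [0.6, -0.5, -0.1]
grip_width: 0.625
clock: 18.3
position: [0.56, 0.2297, 0.1389]
ee_rot: [0.993, -0.116, -0.002, 0.001]
ft_force: [-0.5, -0.4, 0.8]
grip_width: 0.625
t 18.3 pos [0.56   0.2297 0.1389] F [-0.5045 -0.4134  0.7773] grip 0.625
shift units [-0.0771 -0.1337  0.9857] turn units [0.0031 0.0042 0.0047] min rows 1.5963727253233808
[-0.0464  0.431  -0.5275  1.6252  0.2316  1.1525 -2.4324]
```

View pics/w11.png

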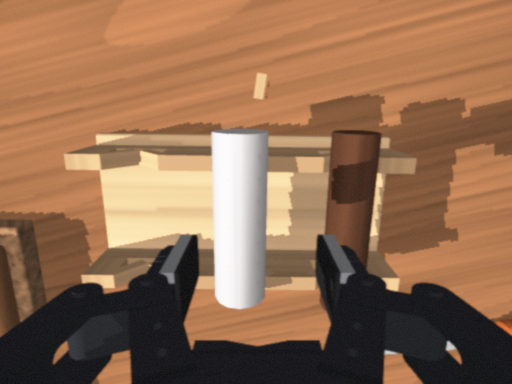

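```bash
python3 -m crank '[[0.25,[-0.077,-0.13,0],[0.003,0.004,0.004]],[0.25,[0,0,0.2],[0,0,0]],[0.25,[0,0,0.2],[0,0,0]],[0.25,[0,0,0],[0,0,0]],[0.25,[0,0,0],[0,0,0]]]'
python3 -c "
from h import *
goto(0.5562,0.2414,0.06,-13.5);print(manip.get_obs()['joint_pos'])
cv2.imwrite('pics/w12.png',manip.camera('wrist'))"
```

```text
clock: 18.85
position: [0.5575, 0.2419, 0.1087]
ee_rot: [0.993, -0.117, 0.001, -0.001]
ft_force: [-0.6, 0.4, 0.4]
grip_width: 0.627
t 18.85 pos [0.5575 0.2419 0.1087] F [-0.5844  0.3842  0.3929] grip 0.627
shift units [-0.0154  0.0102  0.6086] turn units [-0.0019 -0.0028  0.0006] min rows 0.9742662332419684
[-0.0714  0.4639 -0.5223  1.6506  0.2547  1.0927 -2.4714]
```

View pics/w12.png

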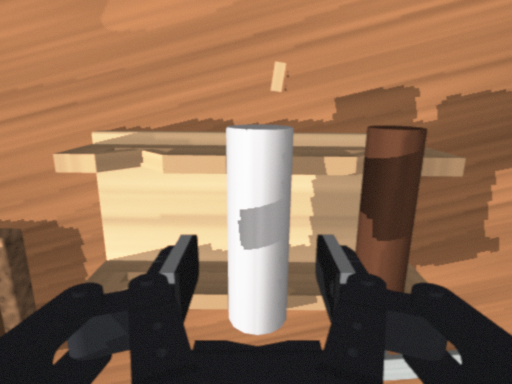

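```bash
python3 -m crank '[[0.25,[-0.01,0.015,0.15],[0,0,0]],[0.25,[0,0,0.2],[0,0,0]],[0.25,[0,0,0.17],[0,0,0]],[0.25,[0,0,0.08],[0,0,0]],[0.25,[0,0,0],[0,0,0]]]'
python3 -c "
from h import *
goto(0.5562,0.2414,0.06,-13.5);print(manip.get_obs()['joint_pos'])"
python3 -m crank '[[0,[0,0,0],[0,0,0]],[-1,[0,0,0],[0,0,0]],[-1,[0,0,0],[0,0,0]],[-1,[0,0,0],[0,0,0]],[-1,[0,0,0],[0,0,0]]]' 70
python3 -m crank '[[-1,[0,0,-0.05],[0,0,0]],[-1,[0,0,-0.1],[0,0,0]],[-1,[0,0,-0.2],[0,0,0]],[-1,[0,0,-0.3],[0,0,0]],[-1,[0,0,-0.3],[0,0,0]]]'
python3 -c "
from h import *
goto(0.5562,0.2414,0.2,-13.5);print(manip.get_obs()['joint_pos'])
cv2.imwrite('pics/w13.png',manip.camera('wrist'))"
```

```text
clock: 19.4
position: [0.556, 0.241, 0.0596]
ee_rot: [0.993, -0.117, 0.001, -0.0]
ft_force: [-0.2, 0.3, 0.5]
grip_width: 0.623
t 19.4 pos [0.556  0.241  0.0596] F [-0.156   0.305   0.4981] grip 0.623
shift units [ 0.0011 -0.0054 -0.0045] turn units [-0.0012 -0.0014  0.0012] min rows 0.011428130981038157
[-0.0862  0.5192 -0.5033  1.6881  0.2872  1.0069 -2.4938]
clock: 19.9
position: [0.5572, 0.2413, 0.0621]
ee_rot: [0.993, -0.117, 0.002, -0.001]
ft_force: [-1.9, -1.9, 5.7]
grip_width: 0.377
clock: 20.4
position: [0.5565, 0.2414, 0.1392]
ee_rot: [0.993, -0.117, 0.002, -0.001]
ft_force: [0.4, 0.2, -1.8]
grip_width: 0.375
t 20.4 pos [0.5565 0.2414 0.1392] F [ 0.3724  0.2496 -1.8214] grip 0.375
shift units [-0.0006 -0.001  -0.7605] turn units [-0.0034 -0.0043  0.0015] min rows 1.2167903129503137
[-0.0634  0.4283 -0.5305  1.6288  0.2335  1.1437 -2.4561]
```

View pics/w13.png

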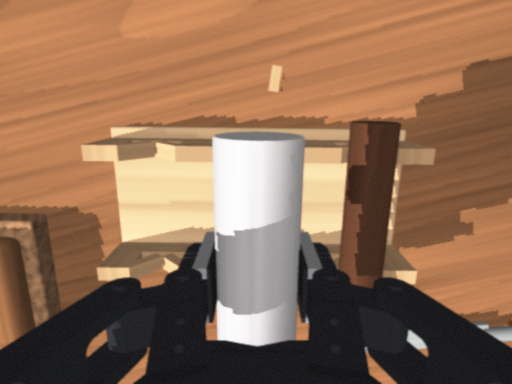

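```bash
python3 -m crank '[[-1,[0,0.15,-0.3],[0,0,-0.136]],[-1,[0,0.35,-0.3],[0,0,-0.136]],[-1,[-0.05,0.47,-0.2],[0,0,-0.136]],[-1,[-0.1,0.47,0],[0,0,-0.136]],[-1,[-0.15,0.45,0],[0,0,-0.136]]]'
python3 -c "
from h import *
x,y=railp(-.065,0);goto(x,y,0.2,17.2);print(manip.get_obs()['joint_pos'])"
```

```text
clock: 20.95
position: [0.5355, 0.0873, 0.2026]
ee_rot: [0.988, 0.151, 0.003, -0.0]
ft_force: [0.8, -0.0, -2.3]
grip_width: 0.38
t 20.95 pos [0.5355 0.0873 0.2026] F [ 0.8187 -0.0149 -2.2799] grip 0.38
shift units [-2.0785  3.3275  0.0207] turn units [ 0.0005 -0.0078  0.005 ] min rows 6.277432108520265
[ 0.2658  0.2326 -0.5811  1.7283  0.1359  1.2146 -1.6163]
```

```bash
python3 -m crank '[[-1,[-0.28,0.46,0],[0,0,0]],[-1,[-0.28,0.46,0],[0,0,0]],[-1,[-0.28,0.46,0],[0,0,0]],[-1,[-0.28,0.46,0],[0,0,0]],[-1,[-0.28,0.46,0],[0,0,0]]]'
python3 -m crank '[[-1,[-0.28,0.46,0],[0,0,0.005]],[-1,[-0.2,0.25,0],[0,0,0]],[-1,[0,0,0],[0,0,0]],[-1,[0,0,0],[0,0,0]],[-1,[0,0,0],[0,0,0]]]'
python3 -c "
from h import *
x,y=railp(-.065,0);goto(x,y,0.11,17.2)"
```

```text
clock: 21.45
position: [0.4822, -0.1219, 0.2016]
ee_rot: [0.989, 0.149, 0.003, -0.0]
ft_force: [0.8, -0.2, -2.4]
grip_width: 0.376
clock: 21.95
position: [0.4633, -0.1847, 0.2008]
ee_rot: [0.989, 0.148, 0.002, -0.0]
ft_force: [-0.5, -0.4, -1.4]
grip_width: 0.375
t 21.95 pos [ 0.4633 -0.1847  0.2008] F [-0.5308 -0.4308 -1.3933] grip 0.375
shift units [-0.2012  0.356   1.1342] turn units [-0.0003 -0.006  -0.0038] min rows 1.9290557811938593
```

```bash
python3 -m crank '[[-1,[-0.1,0.18,0],[0,-0.005,-0.004]],[-1,[-0.1,0.18,0.2],[0,0,0]],[-1,[0,0,0.4],[0,0,0]],[-1,[0,0,0.4],[0,0,0]],[-1,[0,0,0.15],[0,0,0]]]'
python3 -m crank '[[-1,[0,0,0],[0,0,0]],[-1,[0,0,0],[0,0,0]],[-1,[0,0,0],[0,0,0]],[-1,[0,0,0],[0,0,0]],[-1,[0,0,0],[0,0,0]]]'
python3 -c "
from h import *
x,y=railp(-.065,0);goto(x,y,0.073,17.2)
cv2.imwrite('pics/w14.png',manip.camera('wrist'))"
```

```text
clock: 22.45
position: [0.4549, -0.2163, 0.1057]
ee_rot: [0.989, 0.15, -0.001, -0.001]
ft_force: [-0.3, 0.7, -1.4]
grip_width: 0.379
clock: 22.95
position: [0.4562, -0.2184, 0.1091]
ee_rot: [0.989, 0.149, 0.0, 0.0]
ft_force: [1.1, 0.0, -0.8]
grip_width: 0.377
t 22.95 pos [ 0.4562 -0.2184  0.1091] F [ 1.0684  0.0325 -0.8206] grip 0.377
shift units [ 0.0113 -0.0209  0.451 ] turn units [ 0.0008 -0.0011 -0.0022] min rows 0.7226798455669878
```

View pics/w14.png

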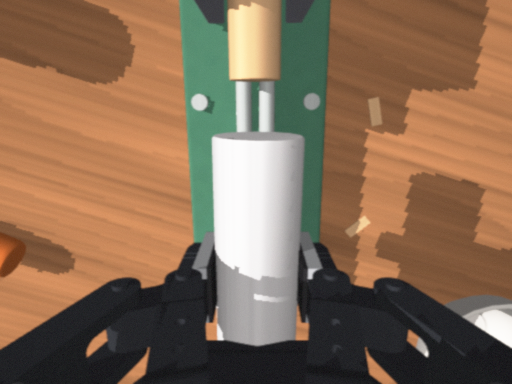

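```bash
python3 -m crank '[[-1,[0.01,-0.02,0.15],[0,0,0]],[-1,[0,0,0.15],[0,0,0]],[-1,[0,0,0.08],[0,0,0]],[-1,[0,0,0],[0,0,0]],[-1,[0,0,0],[0,0,0]]]'
python3 -m crank '[[-1,[0,0,0.04],[0,0,0]],[-1,[0,0,0.03],[0,0,0]],[-1,[0,0,0.01],[0,0,0]],[-1,[0,0,0],[0,0,0]],[-1,[0,0,0],[0,0,0]]]'
python3 -c "
from h import *
x,y=railp(-.045,0);goto(x,y,0.073,17.2)"
```

```text
clock: 23.5
position: [0.456, -0.2163, 0.0776]
ee_rot: [0.989, 0.149, -0.0, -0.0]
ft_force: [-0.6, -0.2, -2.2]
grip_width: 0.376
clock: 24.0
position: [0.4567, -0.2169, 0.0733]
ee_rot: [0.989, 0.149, 0.001, 0.001]
ft_force: [-7.1, 2.1, 18.2]
grip_width: 0.377
t 24.0 pos [ 0.4567 -0.2169  0.0733] F [-7.0566  2.1186 18.2417] grip 0.377
shift units [ 0.25   -0.0049  0.0039] turn units [ 0.0016 -0.0011 -0.0025] min rows 0.40007287336094904
```

```bash
python3 -m crank '[[-1,[0,0,-0.02],[0,0,0]],[-1,[0,0,0],[0,0,0]],[-1,[0.07,0,0],[0,0,0]],[-1,[0.07,0,0],[0,0,0]],[-1,[0,0,0],[0,0,0]]]'
python3 -m crank '[[-1,[0.03,0,0],[0,0,0]],[-1,[0.02,0,0],[0,0,0]],[-1,[0.01,0,0],[0,0,0]],[-1,[0,0,0],[0,0,0]],[-1,[0,0,0],[0,0,0]]]'
python3 -c "
from h import *
x,y=railp(-.045,0);goto(x,y,0.073,17.2)"
```

```text
clock: 24.5
position: [0.4679, -0.2133, 0.0734]
ee_rot: [0.989, 0.149, 0.001, 0.0]
ft_force: [1.9, -1.9, 3.5]
grip_width: 0.376
clock: 25.0
position: [0.4712, -0.2124, 0.0733]
ee_rot: [0.989, 0.148, -0.0, 0.0]
ft_force: [-3.8, -2.9, 6.4]
grip_width: 0.379
t 25.0 pos [ 0.4712 -0.2124  0.0733] F [-3.809  -2.8805  6.3909] grip 0.379
shift units [ 0.061  -0.005   0.0042] turn units [ 0.0005  0.0006 -0.003 ] min rows 0.09821556052610994
```

```bash
python3 -m crank '[[-1,[0.02,0,-0.005],[0,0,0]],[-1,[0.015,0,0],[0,0,0]],[-1,[0,0,0],[0,0,0]],[-1,[0,0,0],[0,0,0]],[-1,[0,0,0],[0,0,0]]]'
python3 -m crank '[[-1,[0.015,0,0],[0,0,0]],[-1,[0,0,0],[0,0,0]],[-1,[0,0,0],[0,0,0]],[-1,[0,0,0],[0,0,0]],[-1,[0,0,0],[0,0,0]]]'
python3 -c "
from h import *
x,y=railp(-.045,0);goto(x,y,0.073,17.2)
cv2.imwrite('pics/w15.png',manip.camera('wrist'))"
```

```text
clock: 25.5
position: [0.4742, -0.211, 0.0735]
ee_rot: [0.989, 0.149, 0.0, -0.0]
ft_force: [-1.0, -2.8, 3.9]
grip_width: 0.378
clock: 26.0
position: [0.4752, -0.2106, 0.0735]
ee_rot: [0.989, 0.149, 0.0, -0.0]
ft_force: [-1.7, -2.8, 4.3]
grip_width: 0.38
t 26.0 pos [ 0.4752 -0.2106  0.0735] F [-1.7479 -2.7646  4.3421] grip 0.38
shift units [0.0054 0.0023 0.0061] turn units [-0.0003 -0.0001 -0.0022] min rows 0.013561580723726825
```

View pics/w15.png

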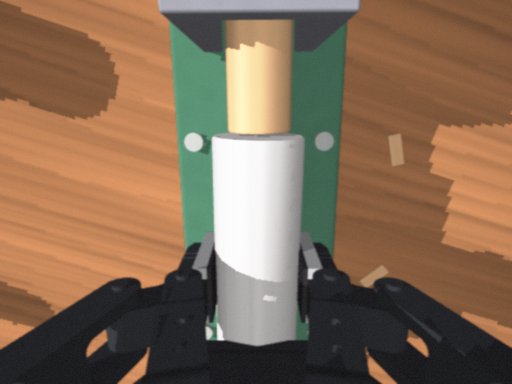

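```bash
python3 -m crank '[[-1,[0.015,0,0],[0,0,0]],[-1,[0,0,0],[0,0,0]],[-1,[0,0,0],[0,0,0]],[-1,[0,0,0],[0,0,0]],[-1,[0,0,0],[0,0,0]]]'
python3 -m crank '[[-1,[0.015,0,0],[0,0,0]],[-1,[0,0,0],[0,0,0]],[-1,[0,0,0],[0,0,0]],[-1,[0,0,0],[0,0,0]],[-1,[0,0,0],[0,0,0]]]'
python3 -m crank '[[-1,[0.015,0,0],[0,0,0]],[-1,[0,0,0],[0,0,0]],[-1,[0,0,0],[0,0,0]],[-1,[0,0,0],[0,0,0]],[-1,[0,0,0],[0,0,0]]]'
```

```text
clock: 26.55
position: [0.4761, -0.2103, 0.0735]
ee_rot: [0.989, 0.149, -0.0, -0.0]
ft_force: [-3.5, -4.6, 6.1]
grip_width: 0.375
clock: 27.05
position: [0.4762, -0.2103, 0.0735]
ee_rot: [0.989, 0.148, -0.001, -0.0]
ft_force: [-9.5, -4.3, 11.2]
grip_width: 0.375
clock: 27.55
position: [0.4762, -0.2103, 0.0734]
ee_rot: [0.989, 0.148, -0.002, -0.0]
ft_force: [-14.3, -5.0, 15.7]
grip_width: 0.382
```

```bash
python3 -m crank '[[-1,[-0.01,0,-0.005],[0,0,0]],[-1,[0,0,0],[0,0,0]],[-0.1,[0,0,0],[0,0,0]],[0.2,[0,0,0],[0,0,0]],[0.25,[0,0,0],[0,0,0]]]'
python3 -m crank '[[0.25,[0,0,0],[0,0,0]],[0.25,[0,0,-0.15],[0,0,0]],[0.25,[0,0,-0.3],[0,0,0]],[0.25,[0,0,-0.4],[0,0,0]],[0.25,[0,0,-0.3],[0,0,0]]]'
python3 -m crank '[[0.25,[-0.3,0,-0.2],[0,0,0]],[0.25,[-0.3,0,0],[0,0,0]],[0.25,[0,0,0],[0,0,0]],[0.25,[0,0,0],[0,0,0]],[0.25,[0,0,0],[0,0,0]]]'
python3 -c "
from h import *
x,y=railp(-.045,0);goto(x,y,0.073,17.2);o=manip.get_obs()
w=manip.camera('wrist');t=manip.camera('top');s=manip.camera('side')
cv2.imwrite('pics/w16.png',w);cv2.imwrite('pics/s16.png',s);np.savez('pics/w16.npz',position=o['position'],ee_rot=o['ee_rot'])
crop(t,295,115,375,235,5,'pics/t16.png');crop(s,205,120,320,190,6,'pics/s16c.png')"
```

```text
clock: 28.05
position: [0.4782, -0.2089, 0.0737]
ee_rot: [0.989, 0.149, 0.0, -0.001]
ft_force: [-0.6, 0.1, 0.2]
grip_width: 0.626
clock: 28.55
position: [0.4784, -0.2096, 0.1685]
ee_rot: [0.989, 0.149, 0.001, 0.0]
ft_force: [-0.1, 0.3, 0.3]
grip_width: 0.625
clock: 29.05
position: [0.4327, -0.2234, 0.1822]
ee_rot: [0.989, 0.149, 0.0, -0.0]
ft_force: [0.8, 0.1, 0.5]
grip_width: 0.621
t 29.05 pos [ 0.4327 -0.2234  0.1822] F [0.7578 0.0711 0.4678] grip 0.621
shift units [0.5595 0.0065 1.3649] turn units [-0.0004 -0.0008 -0.0011] min rows 2.3602142829954533
```

View pics/w16.png

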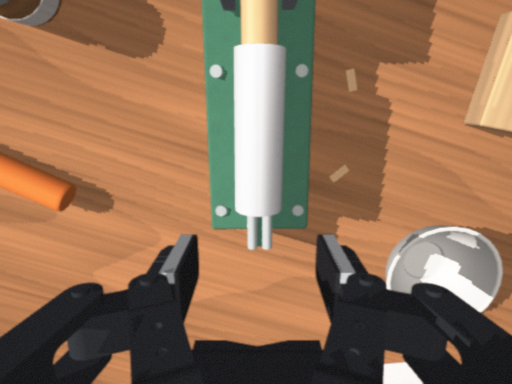

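View pics/s16c.png

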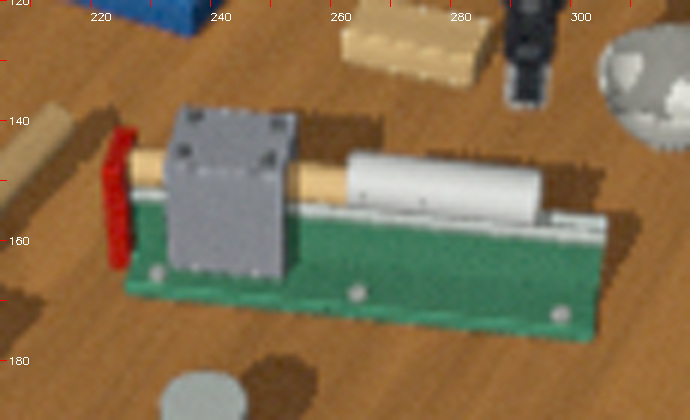

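View pics/t16.png

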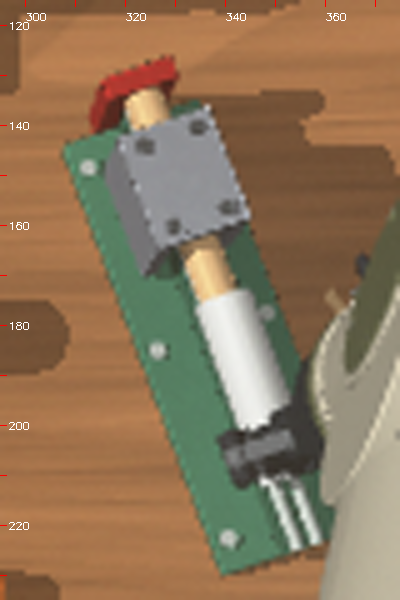

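It looks home, with the dowel against the stop at (226,152 side) and no gap at (262,180 side). To close any sub-millimetre gap left from the release, I'll press the follower's tail gently with shut fingers.

```bash
python3 -m crank '[[-1,[-0.3,0,0],[0,0,0]],[-1,[-0.25,0,0],[0,0,0]],[-1,[0,0,0],[0,0,0]],[-1,[0,0,0],[0,0,0]],[-1,[0,0,0],[0,0,0]]]'
python3 -m crank '[[-1,[0,0,0.3],[0,0,0]],[-1,[0,0,0.4],[0,0,0]],[-1,[0,0,0.35],[0,0,0]],[-1,[0,0,0.17],[0,0,0]],[-1,[0,0,0],[0,0,0]]]'
python3 -c "
from h import *
x,y=railp(-.112,0);goto(x,y,0.083,17.2)"
```

```text
clock: 29.7
position: [0.3909, -0.2363, 0.1819]
ee_rot: [0.989, 0.149, 0.0, -0.0]
ft_force: [-0.3, 0.2, 0.1]
grip_width: -0.001
clock: 30.2
position: [0.3895, -0.2356, 0.0824]
ee_rot: [0.989, 0.149, -0.001, -0.002]
ft_force: [0.3, 0.1, -0.4]
grip_width: -0.005
t 30.2 pos [ 0.3895 -0.2356  0.0824] F [ 0.3322  0.0976 -0.412 ] grip -0.005
shift units [ 0.2846  0.0201 -0.0086] turn units [-0.0045  0.0026 -0.0008] min rows 0.45662902980007175
```

```bash
python3 -m crank '[[-1,[0.1,0.02,0],[0,0,0]],[-1,[0.1,0,0],[0,0,0]],[-1,[0.05,0,0],[0,0,0]],[-1,[0.01,0,0],[0,0,0]],[-1,[0,0,0],[0,0,0]]]'
python3 -m crank '[[-1,[0.02,0,0],[0,0,0]],[-1,[0,0,0],[0,0,0]],[-1,[0,0,0],[0,0,0]],[-1,[0,0,0],[0,0,0]],[-1,[0,0,0],[0,0,0]]]'
python3 -m crank '[[-1,[0.02,0,0],[0,0,0]],[-1,[0,0,0],[0,0,0]],[-1,[0,0,0],[0,0,0]],[-1,[0,0,0],[0,0,0]],[-1,[0,0,0],[0,0,0]]]'
```

```text
clock: 30.7
position: [0.4106, -0.2321, 0.0846]
ee_rot: [0.989, 0.149, 0.0, -0.0]
ft_force: [-0.1, -1.5, -0.6]
grip_width: -0.001
clock: 31.2
position: [0.4117, -0.2318, 0.0843]
ee_rot: [0.989, 0.149, -0.0, -0.0]
ft_force: [0.3, -0.2, 0.3]
grip_width: 0.001
clock: 31.7
position: [0.4133, -0.2313, 0.0843]
ee_rot: [0.989, 0.149, -0.0, -0.0]
ft_force: [-1.2, -0.6, 1.0]
grip_width: -0.001
```

```bash
python3 -m crank '[[-1,[0.02,0,0],[0,0,0]],[-1,[0,0,0],[0,0,0]],[-1,[0,0,0],[0,0,0]],[-1,[0,0,0],[0,0,0]],[-1,[0,0,0],[0,0,0]]]'
python3 -m crank '[[-1,[0.015,0,0],[0,0,0]],[-1,[0,0,0],[0,0,0]],[-1,[0,0,0],[0,0,0]],[-1,[0,0,0],[0,0,0]],[-1,[0,0,0],[0,0,0]]]'
```

```text
clock: 32.2
position: [0.4135, -0.2314, 0.0841]
ee_rot: [0.989, 0.148, -0.001, -0.0]
ft_force: [-6.5, -3.2, 4.3]
grip_width: -0.0
clock: 32.7
position: [0.4137, -0.2316, 0.084]
ee_rot: [0.989, 0.148, -0.002, -0.0]
ft_force: [-12.1, -4.3, 8.8]
grip_width: 0.001
```

The column is solid, with contact at rail x ≈ -0.110 (tail at -100 mm, the home value). Backing off and doing the final check.

```bash
python3 -m crank '[[-1,[-0.08,0,0],[0,0,0]],[-1,[-0.2,0,0],[0,0,0]],[-1,[-0.2,0,-0.3],[0,0,0]],[-1,[0,0,-0.5],[0,0,0]],[-1,[0,0,-0.5],[0,0,0]]]'
python3 -m crank '[[-1,[0,0.5,-0.3],[0,0,0]],[-1,[0,0.5,0],[0,0,0]],[-1,[0,0.5,0],[0,0,0]],[-1,[0,0.4,0],[0,0,0]],[-1,[0,0,0],[0,0,0]]]'
python3 -m crank '[[-1,[0,0,0],[0,0,0]],[-1,[0,0,0],[0,0,0]],[-1,[0,0,0],[0,0,0]],[-1,[0,0,0],[0,0,0]],[-1,[0,0,0],[0,0,0]]]'
python3 -c "
from h import *
t=manip.camera('top');s=manip.camera('side')
cv2.imwrite('pics/t17.png',t);crop(s,205,120,320,190,6,'pics/s17c.png');crop(t,295,115,375,235,5,'pics/t17c.png')"
```

```text
clock: 33.2
position: [0.3787, -0.2414, 0.1893]
ee_rot: [0.989, 0.149, -0.0, -0.001]
ft_force: [0.5, -0.6, -0.3]
grip_width: -0.001
clock: 33.7
position: [0.4238, -0.3907, 0.2114]
ee_rot: [0.989, 0.147, -0.0, 0.0]
ft_force: [-0.5, 0.7, -0.4]
grip_width: -0.003
clock: 34.2
position: [0.4241, -0.3867, 0.2125]
ee_rot: [0.989, 0.149, 0.0, 0.0]
ft_force: [-1.4, 0.5, 0.2]
grip_width: -0.003
```

View pics/t17.png

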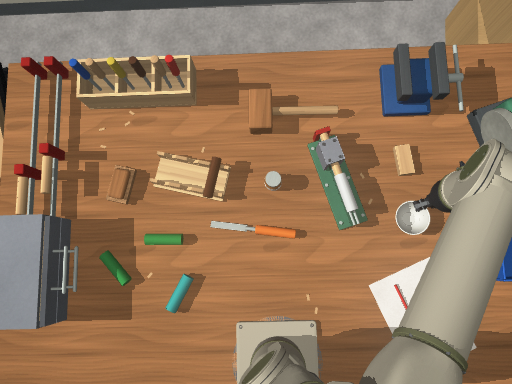

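View pics/s17c.png

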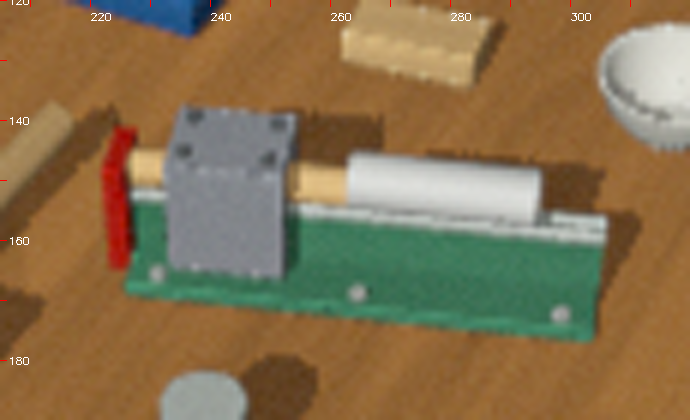

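View pics/t17c.png

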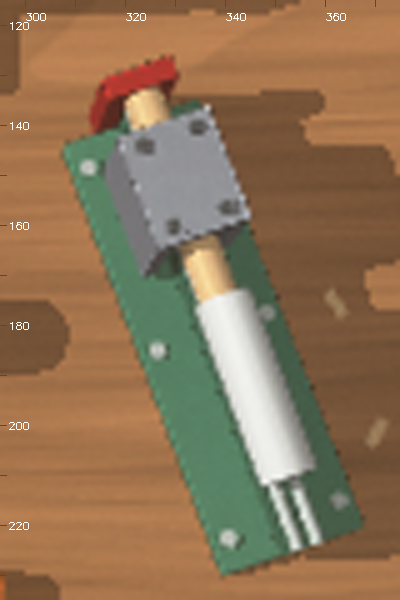

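The final views show the dowel against the red stop at (322,131) and the follower end to end with it at (337,175). The dark rod is still in the rack at (212,177), and the bystanders are where they started. The arm is clear of everything, above the bowl at z ≈ 0.21.

```bash
python3 -c "
from workcell import manip
print(manip.hand_in(), manip.get_obs()['clock'])"
```

```text
the job is handed in; nothing more can be done
the job is handed in; nothing more can be done
```

The feed rail is loaded and the job is handed in; the last clock reading before that was 34.2 s, against the 67 s limit.

- **Dowel:** I laid it in the groove and pushed it under the bridge with shut fingers until it met the red stop. The force there reached about 17 N.
- **Follower:** I laid it behind the dowel, slid it up to contact (about 15 N along the groove) and released it. I then pressed its tail once more with shut fingers, to about 13 N, to close any small gap. The tail stood at about x = -100 mm of the rail, which is its home position.
- **Last camera views:** The dowel is at the stop with no visible gap to the follower. The dark rod is still in the rack, the other things look unmoved, and the gripper is clear.

**Tight margin:** While I was gripping the dowel, the last joint came within about 0.013 rad of its limit without passing it. I gripped the dowel about 1.5° off square to stay inside the limit.

No check failed. The cameras cannot resolve a gap under a millimetre, so "no gap" rests on the contact force and the position reading.

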